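# Shut a muffle flap with the fire hook

## Task

Shut the flap of the small muffle furnace with the fire hook: pass the hook's bent tip through the ring eye on the flap's edge, swing the flap down and press it by the eye through its spring catch, firmly home against the stop, leaning on it there with about 12 N for a good half second so that the catch seats behind its striker bar. The lining is brittle, so the hook must never load the muffle or flap with more than 18 N, and the gripper must not touch them. Then draw the hook out of the eye and lay it flat on the hearth (do not drop it), leaving the other things where they are.

Things in the scene. Friction and masses are not known exactly. Their poses are not given: they have to be found in the camera images.
- fire_hook: Forged dark steel hook lying flat, 0.25 kg. Origin: on its underside at the grip place; x runs along the bar to the tip, y the way the tip is bent (sideways, level), z up. Square bar 12 mm wide and high from x -35 to 100 mm (grip it across y near the origin), then 10 mm round bar to x 160 mm, where it bends square to +y and ends at y 42 mm. Behind, a flat loop handle 43 mm wide, to x -117 mm
- hook_tip (a point): Middle of the hook's bent tip, on the axis of the 10 mm round tip pin, at x 160, y 23.5, z 5 mm of fire_hook (axes as fire_hook); the free pin reaches about 18 mm from here to either side along y
- muffle: Fixed small furnace: grey steel case 125 mm deep, 200 wide, on an angle-iron stand, from 115 to 250 mm above the hearth; flue on top, brass burner stub on the right cheek. Origin: on the hearth straight below the middle of the hinge line; x points into the furnace, away from the robot, y to its left, z up. Case front at x 12 mm; open below the case between the legs (y -80 to 80 mm)
- flap (a joint): Angle of the front flap: 0 = hanging straight down over the mouth, 1.57 = level towards the robot, up to 2.3 (pointing up); grows as it opens. Flap 170 mm wide, 120 long, 4 mm plate, about 0.24 kg; 0.25 N m of hinge friction keeps it wherever it is left. Held shut by the catch it reads between -0.11 and 0.11, depending on how the catch is set
- flap_hinge (a point): Middle of the hinge line, which runs along the muffle's y at muffle x 0, z 235 mm. Its axes turn with the flap; they match the muffle's when the flap angle is 0
- eye (a point): Centre of the ring eye on the flap's free edge, 143 mm from the hinge line in the flap's plane, middle of its width. Ring 26 mm inside, 38 outside, 6 mm wire, rigid on the flap; its hole runs along the muffle's y, so the hook's tip pin enters it sideways, from the muffle's right (-y), and can turn in it. Axes as flap_hinge
- catch (a joint): Spring catch lever on the muffle's left cheek, 0 = down. The flap's 8 mm striker bar, 100 mm below the hinge, lifts it about 0.12 rad, passes, it drops back to 0 behind, and 3 mm on the striker meets a rigid stop. Passing takes 5 to 8 N at the eye along muffle +x; more than 9 N is the stop. Catch and stop are set together up to 8 mm either way along muffle x, not measured: feel for them
- bent_bracket: Bystander: dark flat bar bent at one end, 60x111x25 mm, origin under its centre
- cold_chisel: Bystander: blue cold chisel, 22x158x12 mm, lying along its y, origin under its centre
- copper_tube: Bystander: copper tube offcut on the open hearth (not the three fixed ones in the muffle), 32x90x32 mm, lying along its y, origin under its centre
- steel_block: Bystander: bright steel block, 32x50x25 mm, origin under its centre
- nut_large: Bystander: hexagon nut, 42x36x20 mm, origin under its centre
- hex_bolt: Bystander: hexagon bolt standing on its head, 28x24x70 mm, origin under its centre
- filler_rod: Bystander: thin rod, 8x360x8 mm, lying along its y near the front edge, origin under its centre

How it is judged (in metres and radians):
On the way, in this order (a step that is already met when the one before it is completed fails the run):
1. the hook's tip pin is through the eye of the open flap (distance between hook_tip and eye below 0.022 m and value of joint flap above 1.2 rad), for 0.2 s.
2. the flap is shut, the catch has dropped behind the striker, and the hook in the eye presses the flap against the stop with 9 to 18 N (value of joint flap below 0.125 rad and value of joint catch below 0.035 rad and distance between hook_tip and eye below 0.03 m and contact force between fire_hook and muffle above 9 N), for 0.3 s.
At the end, for the whole second after the job is handed in: The flap is shut (flap angle under 0.125 rad) with the catch lever down (under 0.035 rad) behind the striker; the fire hook lies flat on the hearth (underside at the grip under 12 mm, tip pin axis under 17 mm above it, tilted less than 0.12 rad), released and at rest (value of joint flap below 0.125 rad and value of joint catch below 0.035 rad and height (world z) of fire_hook below 0.012 m and height (world z) of hook_tip below 0.017 m and angle between fire_hook's own z axis and vertical below 0.12 rad and linear speed of fire_hook below 0.02 m/s); the robot touches nothing.
It fails at once if the hook loads the muffle or its flap with more than 18 N (contact force between fire_hook and muffle above 18 N).
It fails at once if the robot itself touches the muffle or its flap (contact force between any of the fingers, the arm and muffle above 1 N).
It fails at once if the hook is dropped or thrown (faster than 1 m/s) (linear speed of fire_hook above 1 m/s).
It fails at once if a bystander is moved more than 20 mm (distance of any of bent_bracket, cold_chisel, copper_tube, steel_block, nut_large, hex_bolt, filler_rod from where it was at the start of the episode above 0.02 m).
It also fails if it takes over 72 s, if anything falls off the work surface, if the arm or the gripper's body presses on something with over 40 N, if the wrist force passes 120 N, or if a joint passes its speed limit or range.

## Robot

A 6-joint arm with a two-finger parallel gripper is mounted at the origin on a cart in front of the work surface, level with it; the furniture and walls round the work are solid. World frame = base frame: x ahead of the robot, y to its left, z up, the work surface at z = 0. Lengths are in m, angles in degrees, forces in N, time in s.
With the tool pointing down it reaches from about 0.25 to 0.725 m from the base axis. Payload 4 kg.
Tool frame: the origin (TCP) lies at the very end of the fingers, on their centre line; the grasp point (between the pads) lies 19 mm behind it; z points along the fingers, y is the line along which they close (so a half turn about z gives the same grasp; the last joint's range is limited). The gripper opens to 85 mm and grips with 20 to 120 N. Pads are 22 mm wide; open, the fingers measure 114 mm over their backs; the gripper's body (76 mm by 85 mm) begins 54 mm behind the grasp point. The pads swing forward as they close: fully open they stand 13 mm farther back than shut.
Start: joints at [66.578, 13.785, 0.286, 76.501, 0, 90], TCP at [0.199, 0.459, 0.231] pointing down, gripper open.
Joint ranges: [-155.79, 155.79], [-60.16, 107.12], [-62.33, 73.08], [-114, 123.19], [-81.49, 82.49], [-180, 180]. Speed limits (degrees/s): [159.86, 159.86, 180, 180, 180, 180].

## Interface

Orientations are given as a 3x3 rotation matrix whose columns are the frame's x, y, z axes.
In Python, from cell import robot, optics gives the robot as it stands. The module is installed in compiled form; this text tells all that it offers.
- The arm moves only by the tool jog_arm, never from a script. Its argument "motion" is one flat list of numbers, 4 for each row, row after row: the shift along the tool's x, y, z in units of 30 mm (1.0 is 30 mm), then the turn about the tool's z in units of 5 degrees (1.0 is 5 degrees). A call has 1 to 20 rows; each row shifts and turns the commanded pose from where the row before left it, along the tool's axes as they then stand; what a row does not reach is not made up. A row lasts 1/12 s, in which the tool goes at most 41.7 mm and 7.16 degrees, less where a joint would pass 70% of its speed; a pose out of reach is approached as far as the arm can. A call is refused whole if a number of a shift passes 1 or a number of a turn 1, either way. A call with a gripper value outside its range is refused whole. "jaw" is the opening, from 0 (shut) to 1 (fully open), set as the call begins (left out, the last holds). The fingers move at their own pace and stop on an object; "grip_force" is the grip in N (left out, the last holds). Time passes only in rows, so rows that do not move let the fingers close. It gives the time, the measured TCP pose, the force, the opening and the grip force at its end, in the units of the state.
- robot.state(): the state, without advancing time (a new reading comes with each control period).
- optics.camera(name): name is "side" or "top"; returns the picture (384x512x3 uint8, blue, green, red); there is no depth.
- optics.camera_params(name): a dict with "K" (3x3 intrinsics, pixels), "T" (4x4, takes a point from camera to world coordinates). Camera axes: x right, y down, z forward; pixel columns grow to the right and rows downward; lengths in m; the calibration is good to about 2 mm. A picture is of the moment at which its call begins. camera_params takes no time and is no camera call.
- robot.sign_off(): hands the job in; it is judged then, once.
The state is a dict: "time": time; "qpos": joint angles; "joint_velocities": joint speeds; "joint_torque": joint torques, N m; "position": TCP position; "tool_rot": TCP orientation; "ft_force": force on the tool from outside, world axes, zero at the start; "torque": the same for the moment, N m; "gripper_width": opening from 0.0 (shut) to 1.0 (fully open); "grip_force": force on a finger pad.
Only numpy, scipy, OpenCV 4.12 (cv2) and the standard library are available. Lean on these libraries where they do the work, as an engineer would, in place of code of your own. Each camera call takes 0.05 s, during which the arm holds its last target. There are 200 camera calls.

## Working session

There is one attempt and no reset: what is moved stays moved. The work goes in short steps, Python scripts to look and compute and a tool call to move; the robot and the scene stay as the last step left them, time stands still between calls to the robot, and variables do not carry over. Pictures are saved under pics/ and viewed, at most 10 in all, crops included, and the job is handed in when it is done.

Besides the shell and the picture viewer there is one more tool, called after "Call:" by a JSON object that holds its "method" and its "body". jog_arm: Moves the arm, as the interface text tells. Its arguments: {"type":"object","properties":{"motion":{"type":"array","items":{"type":"number"}},"jaw":{"type":"number"},"grip_force":{"type":"number"}},"required":["motion"]}

```bash
mkdir -p pics
python3 - <<'E'
from cell import robot, optics
import cv2, numpy as np
s=robot.state(); print(s)
for n in("side","top"):
    im=optics.camera(n); cv2.imwrite(f"pics/{n}0.png",im)
    p=optics.camera_params(n); print(n,p["K"].tolist(),np.round(p["T"],4).tolist())
a=cv2.imread("pics/side0.png");cv2.imwrite("pics/side0b.png",cv2.resize(a,(800,600)))
a=cv2.imread("pics/top0.png");cv2.imwrite("pics/top0b.png",cv2.resize(a,(800,600)))
E
```

```text
{'time': 0.0, 'qpos': array([6.65769486e+01, 1.38308236e+01, 2.13693270e-01, 7.65014449e+01,
       6.84763387e-04, 9.00001342e+01]), 'joint_velocities': array([-0.05449168,  0.07553269,  0.03130475,  0.11211937,  0.10959796,
        0.03810363]), 'joint_torque': array([ 1.10393932e-03, -3.72316682e+01,  2.52408046e+01,  1.68859115e-02,
        8.11737391e-05, -9.53868238e-06]), 'position': array([0.19850461, 0.45822034, 0.2304248 ]), 'tool_rot': array([[-9.17593828e-01,  3.97518391e-01, -8.33638552e-04],
       [ 3.97519265e-01,  9.17591873e-01, -1.89423553e-03],
       [ 1.19465012e-05, -2.06952622e-03, -9.99997858e-01]]), 'ft_force': array([0.59901259, 0.51356385, 1.13781789]), 'torque': array([-0.04317806,  0.02737431, -0.03706358]), 'grip_force': 0.0, 'gripper_width': 0.9994696839573226}
side [[402.48832810497163, 0.0, 257.2395028401288], [0.0, 402.48832810497163, 195.6665148552161], [0.0, 0.0, 1.0]] [[0.907, -0.2143, 0.3626, 0.1438], [-0.4207, -0.5001, 0.7569, -0.9209], [0.0191, -0.8391, -0.5437, 0.7639], [0.0, 0.0, 0.0, 1.0]]
top [[373.8271776187141, 0.0, 260.06296609017596], [0.0, 373.8271776187141, 196.2210212741734], [0.0, 0.0, 1.0]] [[-0.0039, -0.9902, 0.1396, 0.3778], [-1.0, 0.0028, -0.008, -0.0304], [0.0075, -0.1396, -0.9902, 1.278], [0.0, 0.0, 0.0, 1.0]]
```

View pics/side0b.png

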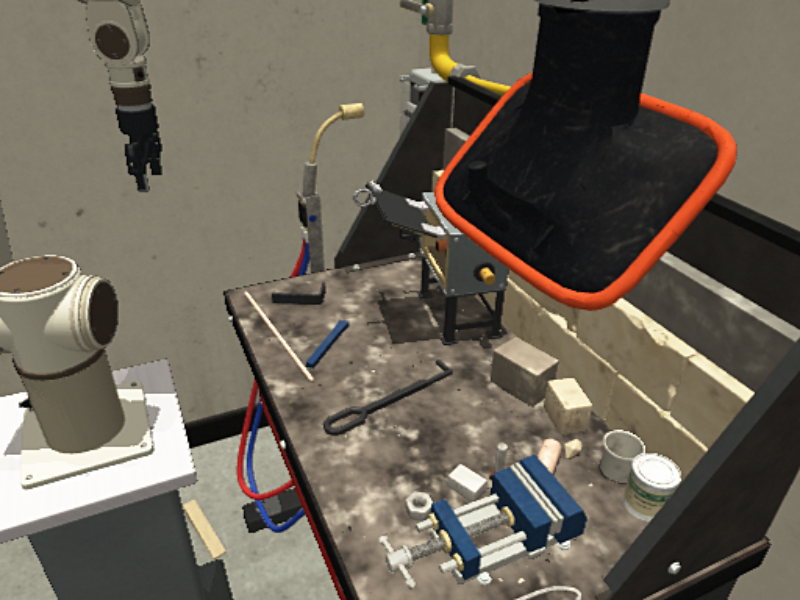

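View pics/top0b.png

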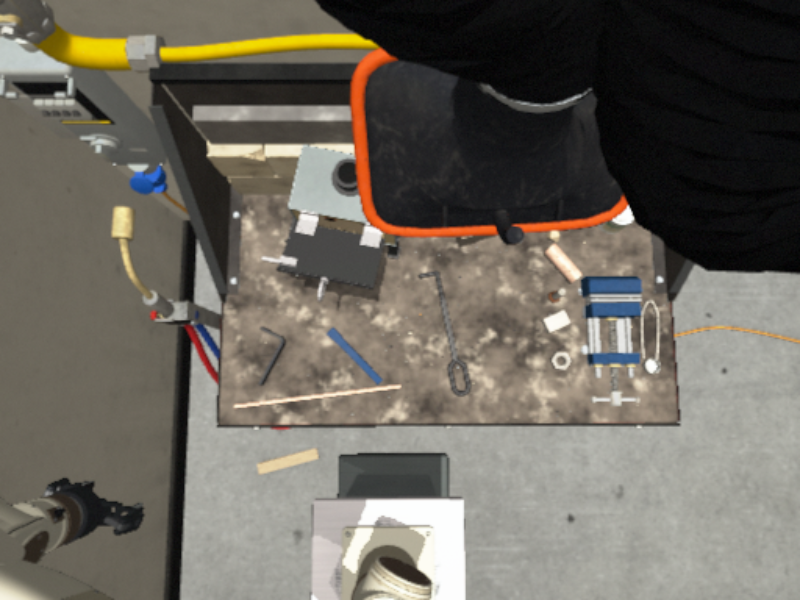

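The pictures show the hook lying with its loop at about (459,378) and its tip at (437,273)→(421,274) in the top view. The open flap's eye is at (321,287) in the top view and (363,198) in the side view, and the hood hangs to the right of the muffle. I'll zoom in on these for precise pixels.

```bash
cat > h.py <<'E'
import cv2, numpy as np
from cell import robot, optics
def cam(n):
    p=optics.camera_params(n); return np.array(p["K"]),np.array(p["T"])
def ray(n,uv):
    K,T=cam(n); d=T[:3,:3]@np.linalg.solve(K,[uv[0],uv[1],1.]); return T[:3,3],d
def onz(n,uv,z):
    o,d=ray(n,uv); return o+d*(z-o[2])/d[2]
def tri(a,b):
    o1,d1=ray("side",a); o2,d2=ray("top",b)
    s=np.linalg.lstsq(np.c_[d1,-d2],o2-o1,rcond=None)[0]
    p,q=o1+d1*s[0],o2+d2*s[1]; return (p+q)/2,np.linalg.norm(p-q)
def proj(n,P):
    K,T=cam(n); c=T[:3,:3].T@(np.atleast_2d(P)-T[:3,3]).T; u=K@c; return (u[:2]/u[2]).T
def crop(im,x,y,w,h,k):
    c=cv2.resize(im[y:y+h,x:x+w],None,fx=k,fy=k,interpolation=cv2.INTER_CUBIC)
    for i in range(0,w,10): cv2.line(c,(i*k,0),(i*k,4 if i%50 else 12),(0,255,255),1); 
    for i in range(0,h,10): cv2.line(c,(0,i*k),(4 if i%50 else 12,i*k),(0,255,255),1)
    cv2.putText(c,f"{x},{y}x{k}",(12,20),0,.45,(0,255,0),1); return c
E
python3 - <<'E'
from h import *
s=cv2.imread("pics/side0.png");t=cv2.imread("pics/top0.png")
A=crop(t,165,90,100,100,4);B=crop(s,220,110,100,75,4)
C=crop(t,255,165,60,100,4);D=crop(s,200,220,100,75,4)
o=np.zeros((600,800,3),np.uint8)
# layout
B=crop(s,220,110,100,50,4); D=crop(s,200,225,100,60,4)
o[0:400,0:400]=A;o[0:200,400:800]=B;o[200:440,400:800]=D
Cr=cv2.rotate(crop(t,255,165,50,90,4),cv2.ROTATE_90_COUNTERCLOCKWISE); o[400:600,0:360]=Cr
o[440:600,400:800]=crop(s,220,150,100,40,4)
cv2.imwrite("pics/c1.png",o)
E
```

```text
(no output)
```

View pics/c1.png

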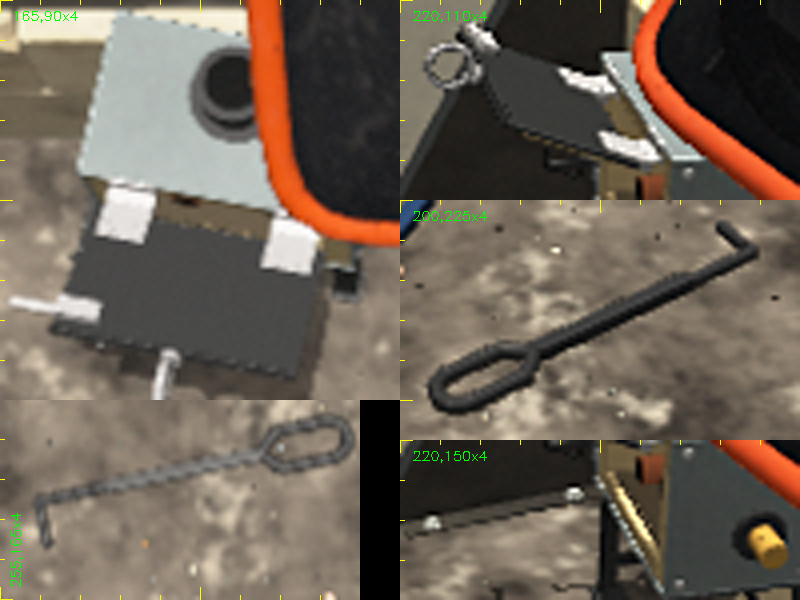

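The crop gives these pixels:
- **Eye ring:** centre at about (231.9,126.5) in the side view, edge-on at about (206,189) in the top view.
- **Case top front-left corner:** (184.5,133) in the top view.
- **Hook, side view:** bend at about (288.5,238), pin end at (280,231).

Next I'll get the sub-pixel values and compute positions.

Run:
```python
from h import *
np.set_printoptions(precision=4,suppress=True)
t=cv2.imread("pics/top0.png");s=cv2.imread("pics/side0.png")
# case top
FL=onz("top",(184.5,133),.25);BL=onz("top",(193,93.3),.25);FR=onz("top",(233.5,143),.25)
print("case",FL,BL,FR,"yaw front",np.degrees(np.arctan2(*(FL-FR)[[1,0]]))-90,"yaw side",np.degrees(np.arctan2(*(BL-FL)[[1,0]])),np.linalg.norm((BL-FL)))
# eye
for b in((205.5,189),(206,185),(205,186.5)):
    print("eye",tri((231.9,126.5),b))
print("flap R corner",tri((248.75,140.75),(239.25,183.75)))
# white pixels for the eye in top
g=cv2.cvtColor(t,cv2.COLOR_BGR2HSV)
m=((g[...,2]>140)&(g[...,1]<40)).astype(np.uint8)
sub=m[176:196,198:216]
print(sub)
# hook : dark mask in both views
for n,im,(x,y,w,h),z in(("top",t,(258,165,50,95),.006),("side",s,(205,225,90,65),.006)):
    d=im[y:y+h,x:x+w].max(2)
    m=(d<75).astype(np.uint8)
    k,lab,st,_=cv2.connectedComponentsWithStats(m)
    i=1+np.argmax(st[1:,4]); ys,xs=np.where(lab==i); P=np.array([onz(n,(a+x,b+y),z)[:2] for a,b in zip(xs,ys)])
    print(n,st[i],"xmin/max",P[P[:,0].argmin()],P[P[:,0].argmax()],P[P[:,1].argmax()])
    np.save(f"hook_{n}.npy",P)
    # shaft: bins along x
    for lo in np.arange(P[:,0].min(),P[:,0].max(),.02):
        q=P[(P[:,0]>=lo)&(P[:,0]<lo+.02)]
        if len(q): print(np.round(q.mean(0),4),np.round(np.ptp(q[:,1]),3),len(q))
```

```text
case [0.7047 0.1752 0.25  ] [0.8232 0.1535 0.25  ] [0.6752 0.0359 0.25  ] yaw front -11.96450980521287 yaw side -10.338640896360458 0.12042837693658899
eye (array([0.5421, 0.1055, 0.291 ]), np.float64(0.010941635179857452))
eye (array([0.5479, 0.1061, 0.2905]), np.float64(0.0003724110599442112))
eye (array([0.5462, 0.1081, 0.2897]), np.float64(0.005025010218061839))
flap R corner (array([0.5572, 0.016 , 0.2814]), np.float64(0.009738888390708862))
[[0 0 0 0 0 0 0 0 0 0 0 0 0 0 0 0 0 0]
 [0 0 0 0 0 0 0 0 1 1 0 0 0 0 0 0 0 0]
 [0 0 0 0 0 0 0 1 1 1 1 0 0 0 0 0 0 0]
 [0 0 0 0 0 0 0 0 1 1 1 1 0 0 0 0 0 0]
 [0 0 0 0 0 0 0 1 1 0 0 0 0 0 0 0 0 0]
 [0 0 0 0 0 0 0 1 1 0 0 0 0 0 0 0 0 0]
 [0 0 0 0 0 0 1 1 1 0 0 0 0 0 0 0 0 0]
 [0 0 0 0 0 0 1 1 1 0 0 0 0 0 0 0 0 0]
 [0 0 0 0 0 0 1 1 1 0 0 0 0 0 0 0 0 0]
 [0 0 0 0 0 1 1 1 0 0 0 0 0 0 0 0 0 0]
 [0 0 0 0 0 1 1 1 0 0 0 0 0 0 0 0 0 0]
 [0 0 0 0 0 1 1 1 1 0 0 0 0 0 0 0 0 0]
 [0 0 0 0 0 1 1 1 1 0 0 0 0 0 0 0 0 0]
 [0 0 0 0 0 1 1 1 0 0 0 0 0 0 0 0 0 0]
 [0 0 0 0 0 1 1 0 0 0 0 0 0 0 0 0 0 0]
 [0 0 0 0 0 1 1 0 0 0 0 0 0 0 0 0 0 0]
 [0 0 0 0 0 0 0 0 0 0 0 0 0 0 0 0 0 0]
 [0 0 0 0 0 0 0 0 0 0 0 0 0 0 0 0 0 0]
 [0 0 0 0 0 0 0 0 0 0 0 0 0 0 0 0 0 0]
 [0 0 0 0 0 0 0 0 0 0 0 0 0 0 0 0 0 0]]
top [35 85  4  1  4] xmin/max [ 0.3737 -0.1612] [ 0.3738 -0.151 ] [ 0.3738 -0.151 ]
[ 0.3737 -0.1561] 0.01 4
side [  2   6  83  48 553] xmin/max [ 0.3656 -0.1682] [ 0.6409 -0.1099] [ 0.6268 -0.0721]
[ 0.3758 -0.1618] 0.046 68
[ 0.3959 -0.1609] 0.05 55
[ 0.415  -0.1562] 0.048 55
[ 0.4348 -0.1545] 0.041 56
[ 0.456 -0.146] 0.023 37
[ 0.476  -0.1421] 0.02 35
[ 0.4957 -0.1389] 0.022 35
[ 0.516  -0.1333] 0.026 38
[ 0.5356 -0.1306] 0.021 31
[ 0.5557 -0.1258] 0.022 35
[ 0.5751 -0.1233] 0.021 30
[ 0.5962 -0.1197] 0.015 20
[ 0.6174 -0.1106] 0.046 21
[ 0.6319 -0.0985] 0.047 37
```

Run:
```python
from h import *
np.set_printoptions(precision=4,suppress=True)
P=np.load("hook_side.npy")
q=P[(P[:,0]>.455)&(P[:,0]<.57)].astype(np.float32)
vx,vy,x0,y0=cv2.fitLine(q,cv2.DIST_L2,0,.01,.01).ravel(); print("yaw",np.degrees(np.arctan2(vy,vx)))
u=np.array([vx,vy]);n=np.array([-vy,vx]);s=P@u;c=np.array([x0,y0])@n
print("ext",np.ptp(s)); so=((s.max()-.165)+(s.min()+.117))/2; O=so*u+c*n; print("hook origin",O, "pin end y",(P@n).max()-c)
print("tip proj top",proj("top",[*(O+.16*u),.006]),"bend seen ~279.5,174.5; loop end",proj("top",[*(O-.117*u),.006]))
print("eye",tri((231.4,126),(204.6,185.6)),tri((231.4,126),(205.2,185.2)))
print("hood FL",tri((285,122),(240,144)),"FR",tri((372,192),(393,131)))
r=robot.state();print(r["position"])
```

```text
yaw 11.696001
ext 0.28137166657527446
hook origin [ 0.4793 -0.1416] pin end y 0.038164073740863974
tip proj top [[279.7015 173.6595]] bend seen ~279.5,174.5; loop end [[297.2771 252.7075]]
eye (array([0.547 , 0.1095, 0.2908]), np.float64(0.0018257678382551036)) (array([0.5472, 0.1081, 0.2914]), np.float64(0.0003077150768866892))
hood FL (array([0.6609, 0.0105, 0.3215]), np.float64(0.0191512217917539)) FR (array([ 0.6766, -0.3857,  0.3219]), np.float64(0.021212001928182376))
[0.1985 0.4583 0.2305]
```

Measured positions:
- **Hook:** origin (0.479, −0.142), yaw 11.7°.
- **Eye:** about (0.547, 0.108, 0.291), flap at about 1.97 rad.
- **Muffle:** yaw about −12°, hinge at about (0.672, 0.080, 0.235).

I'm moving to above the hook.

Call:
{"method": "jog_arm", "body": {"motion": [-0.82, -0.73, 0.18, 0, -0.82, -0.73, 0.18, 0, -0.82, -0.73, 0.18, 0, -0.82, -0.73, 0.18, 0, -0.82, -0.73, 0.18, 0, -0.82, -0.73, 0.18, 0, -0.82, -0.73, 0.18, 0, -0.82, -0.73, 0.18, 0, -0.82, -0.73, 0.18, 0, -0.82, -0.73, 0.18, 0, -0.82, -0.73, 0.18, 0, -0.82, -0.73, 0.18, 0, -0.82, -0.73, 0.18, 0, -0.82, -0.73, 0.18, 0, -0.82, -0.73, 0.18, 0, -0.82, -0.73, 0.18, 0, -0.82, -0.73, 0.18, 0, -0.82, -0.73, 0.18, 0, -0.82, -0.73, 0.18, 0, -0.82, -0.73, 0.18, 0], "jaw": 1.0}}

```text
time: 1.77
position: [0.4761, -0.1403, 0.1225]
tool_rot: [[-0.917, 0.398, -0.001], [0.398, 0.917, 0.0], [0.001, -0.0, -1.0]]
ft_force: [0.0, -0.0, -0.2]
gripper_width: 0.999
grip_force: 0.0
```

Call:
{"method": "jog_arm", "body": {"motion": [0, 0, 0, -1, 0, 0, 0, -1, 0, 0, 0, -1, 0, 0, 0, -1, 0, 0, 0, -1, 0, 0, 0, -1, 0, 0, 0, -1, 0, 0, 0, 0, 0, 0, 0, 0, 0, 0, 0, 0], "jaw": 0.6}}

```text
time: 2.6
position: [0.4759, -0.1386, 0.1231]
tool_rot: [[-0.98, -0.199, -0.001], [-0.199, 0.98, 0.0], [0.001, 0.0, -1.0]]
ft_force: [0.2, 0.3, -0.5]
gripper_width: 0.6
grip_force: 0.0
```

Call:
{"method": "jog_arm", "body": {"motion": [-0.08, -0.12, 0.5, 0, 0, 0, 0.5, 0, 0, 0, 0.5, 0, 0, 0, 0.5, 0, 0, 0, 0.5, 0, 0, 0, 0.5, 0, 0, 0, 0.4, 0, 0, 0, 0.3, 0, 0, 0, 0.23, 0, 0, 0, 0, 0, 0, 0, 0, 0]}}

```text
time: 3.52
position: [0.4792, -0.1417, 0.0054]
tool_rot: [[-0.98, -0.2, -0.0], [-0.2, 0.98, 0.0], [0.0, 0.0, -1.0]]
ft_force: [0.2, -0.3, 0.2]
gripper_width: 0.599
grip_force: 0.0
```

Run:
```python
from h import *
s=optics.camera("side");print(robot.state()["position"])
cv2.imwrite("pics/g1.png",crop(s,195,190,110,95,6))
```

```text
[ 0.47960486 -0.14185226  0.00582608]
```

View pics/g1.png

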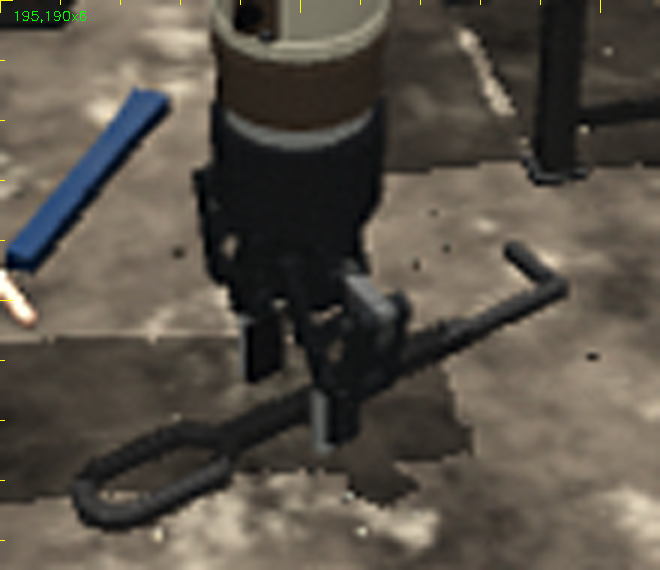

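The fingers straddle the bar at about (330,400) in the crop, between the loop and the bend, with the hook still in place. I'll close with a firm grip.

Call:
{"method": "jog_arm", "body": {"motion": [0, 0, 0.07, 0, 0, 0, 0, 0, 0, 0, 0, 0, 0, 0, 0, 0, 0, 0, 0, 0, 0, 0, 0, 0, 0, 0, 0, 0, 0, 0, 0, 0, 0, 0, 0, 0, 0, 0, 0, 0], "jaw": 0, "grip_force": 110}}

```text
time: 4.4
position: [0.4795, -0.1415, 0.0041]
tool_rot: [[-0.98, -0.201, 0.001], [-0.201, 0.98, 0.0], [-0.001, 0.0, -1.0]]
ft_force: [-1.3, 1.5, 5.2]
gripper_width: 0.094
grip_force: 108.2
```

Call:
{"method": "jog_arm", "body": {"motion": [0, 0, -0.2, 0, 0, 0, -0.4, 0, 0, 0, -0.6, 0, 0, 0, -0.6, 0, 0, 0, -0.6, 0, 0, 0, -0.6, 0, 0, 0, 0, 0, 0, 0, 0, 0]}}

```text
time: 5.07
position: [0.4799, -0.142, 0.094]
tool_rot: [[-0.98, -0.201, 0.002], [-0.201, 0.98, -0.001], [-0.002, -0.001, -1.0]]
ft_force: [-0.5, 0.9, -2.5]
gripper_width: 0.094
grip_force: 108.2
```

The hook is held and lifted, with about 2.5 N of weight showing. I'll turn it to the muffle's yaw and go to 50 mm to the right of the eye.

Call:
{"method": "jog_arm", "body": {"motion": [0, 0, -0.6, 0.94, 0, 0, -0.6, 0.94, 0, 0, -0.6, 0.94, 0, 0, -0.6, 0.95, 0, 0, -0.6, 0.95, 0.61, 0, -0.3, 0, 0.61, 0, -0.3, 0, 0.61, 0.3, -0.3, 0, 0.61, 0.6, -0.3, 0, 0.61, 0.6, -0.3, 0, 0.61, 0.6, -0.3, 0, 0.61, 0.6, -0.3, 0, 0.61, 0.6, -0.3, 0, 0, 0.7, -0.3, 0, 0, 0.7, -0.3, 0, 0, 0.7, -0.3, 0, 0, 0.7, -0.23, 0, 0, 0.66, 0, 0, 0, 0, 0, 0, 0, 0, 0, 0]}}

```text
time: 6.73
position: [0.3776, 0.0876, 0.2875]
tool_rot: [[-0.979, 0.206, -0.003], [0.206, 0.979, -0.001], [0.003, -0.002, -1.0]]
ft_force: [-0.5, -0.2, -1.8]
gripper_width: 0.092
grip_force: 108.4
```

Run:
```python
from h import *
t=optics.camera("top");s=optics.camera("side");r=robot.state();print(r["position"],r["tool_rot"][:,0],r["ft_force"])
cv2.imwrite("pics/e_t.png",t);cv2.imwrite("pics/e_s.png",s)
o=np.zeros((600,800,3),np.uint8)
o[:, :400]=crop(t,190,140,80,120,5)[:600,:400]; o[:,400:]=crop(s,200,95,80,120,5)
cv2.imwrite("pics/e1.png",o)
```

```text
[0.37746447 0.08661645 0.28790095] [-0.97805037  0.20835269  0.00257578] [ 0.29015298 -0.66164708 -3.28260174]
```

View pics/e1.png

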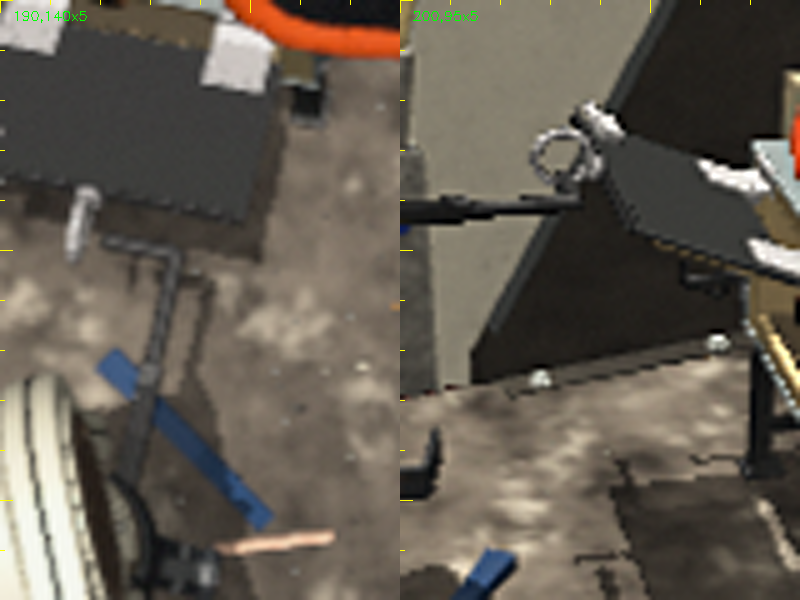

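The hook is level, with the pin running in the top crop from the bend at (175,250) to its end at (105,240). The ring's centre is near (80,224), so the pin is just short of the ring and about 5 mm too near the robot. I'll check this with projections in both views.

Run:
```python
from h import *
np.set_printoptions(precision=3,suppress=True)
p=robot.state()["position"];a=np.radians(-12);x=np.array([np.cos(a),np.sin(a),0]);y=np.array([-np.sin(a),np.cos(a),0])
O=p+[0,0,.001]
for nm,X,Y in(("bend",.16,0),("pinend",.16,.042),("mid",.16,.0235),("bar100",.1,0)):
    P=O+X*x+Y*y; t=proj("top",P)[0];s=proj("side",P)[0]
    print(nm,P,"top crop",(t+.5-[190,140])*5,"side crop",(s+.5-[200,95])*5+[400,0])
print("bend tri",tri((200+177/5-.5,95+196/5-.5),(190+174/5-.5,140+252/5-.5)))
s=cv2.imread("pics/e_s.png");o=crop(s,220,110,25,36,16)
t=cv2.imread("pics/e_t.png");o2=crop(t,200,172,25,36,16)
cv2.imwrite("pics/e2.png",np.hstack([o,o2]))
```

```text
bend [0.534 0.053 0.289] top crop [181.174 253.144] side crop [573.545 201.005]
pinend [0.543 0.094 0.289] top crop [104.585 237.25 ] side crop [560.826 171.413]
mid [0.539 0.076 0.289] top crop [138.304 244.247] side crop [566.336 184.232]
bar100 [0.475 0.066 0.289] top crop [156.675 362.43 ] side crop [467.757 209.132]
bend tri (array([0.536, 0.057, 0.29 ]), np.float64(0.002971535558129315))
```

View pics/e2.png

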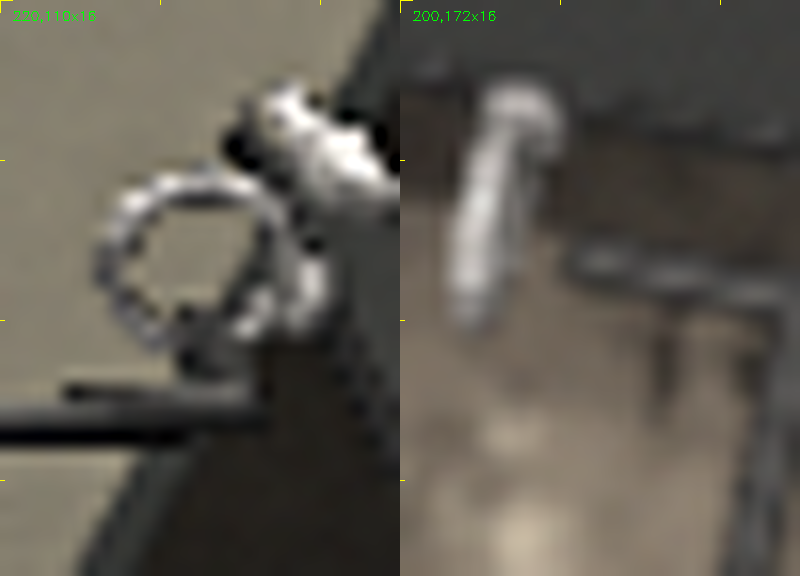

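The pin end sits just outside the ring's lower part, at (195,320) against the ring centre (197,262) in the left crop. In the top crop the pin needs about 4 mm more x. I'll shift +3.5 mm forward and +2 mm up, then enter by 33 mm.

Call:
{"method": "jog_arm", "body": {"motion": [-0.06, 0, -0.04, 0, -0.06, 0, -0.04, 0, 0, 0, 0, 0, 0, 0.2, 0, 0, 0, 0.2, 0, 0, 0, 0.2, 0, 0, 0, 0, 0, 0]}}

```text
time: 7.42
position: [0.3859, 0.1051, 0.2916]
tool_rot: [[-0.978, 0.207, 0.0], [0.207, 0.978, 0.001], [-0.0, 0.001, -1.0]]
ft_force: [0.1, 0.2, -2.8]
gripper_width: 0.09
grip_force: 108.4
```

Call:
{"method": "jog_arm", "body": {"motion": [0, 0.15, 0, 0, 0, 0.15, 0, 0, 0, 0.12, 0, 0, 0, 0.1, 0, 0, 0, 0, 0, 0, 0, 0, 0, 0]}}

```text
time: 7.92
position: [0.3887, 0.1194, 0.2915]
tool_rot: [[-0.978, 0.208, -0.0], [0.208, 0.978, -0.0], [0.0, -0.0, -1.0]]
ft_force: [0.1, -0.7, -1.2]
gripper_width: 0.089
grip_force: 108.4
```

Run:
```python
from h import *
t=optics.camera("top");s=optics.camera("side");r=robot.state();print(r["position"],r["tool_rot"][:,0],r["ft_force"])
cv2.imwrite("pics/e3.png",np.hstack([crop(s,215,105,40,60,10),crop(t,190,165,40,60,10)]))
```

```text
[0.38868039 0.11917577 0.29158971] [-9.78074577e-01  2.08254930e-01  8.05498352e-05] [ 0.75764574 -0.47845133 -1.95740457]
```

View pics/e3.png

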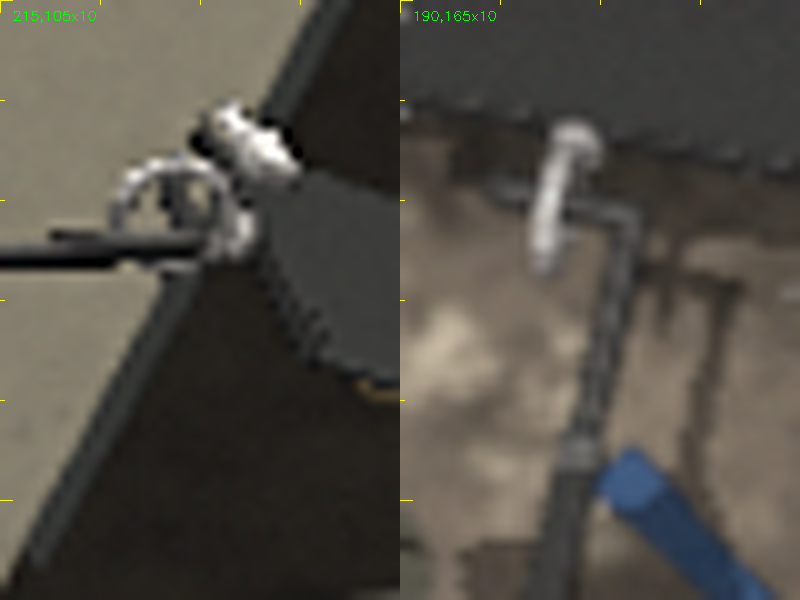

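The pin is through the ring: in the top crop it runs from (630,210) to (490,185) and crosses the ring at (548,200). I'll start swinging the flap down along the arc.

Call:
{"method": "jog_arm", "body": {"motion": [0.13, 0, 0.33, 0, 0.12, 0, 0.39, 0, 0.09, 0, 0.4, 0, 0.05, 0, 0.41, 0, 0.02, 0, 0.41, 0, -0.02, 0, 0.41, 0, 0, 0, 0, 0]}}

```text
time: 8.6
position: [0.3759, 0.121, 0.2191]
tool_rot: [[-0.978, 0.209, -0.004], [0.209, 0.978, -0.001], [0.003, -0.002, -1.0]]
ft_force: [-0.7, -0.0, -2.3]
gripper_width: 0.094
grip_force: 108.4
```

Run:
```python
from h import *
t=optics.camera("top");s=optics.camera("side");r=robot.state();print(r["position"],r["tool_rot"][:,0],r["ft_force"],r["torque"])
cv2.imwrite("pics/f1.png",np.hstack([crop(s,205,105,80,80,5),crop(t,185,145,80,80,5)]))
```

```text
[0.37702435 0.12144111 0.22113204] [-9.77999983e-01  2.08603482e-01  7.87379394e-04] [-0.31948489 -0.69183368 -2.74478366] [-0.00250378 -0.00681567 -0.00899058]
```

View pics/f1.png

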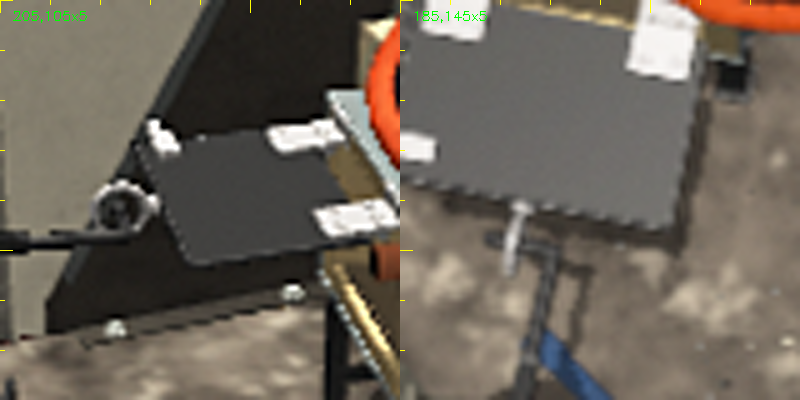

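The ring follows the pin and the flap is about level, with the ring at (120,208) in the side crop. Forces are small, so I'll continue the arc.

Call:
{"method": "jog_arm", "body": {"motion": [-0.05, 0, 0.41, 0, -0.09, 0, 0.4, 0, -0.12, 0, 0.39, 0, -0.16, 0, 0.38, 0, -0.19, 0, 0.36, 0, -0.22, 0, 0.35, 0, 0, 0, 0, 0]}}

```text
time: 9.28
position: [0.4023, 0.1162, 0.1518]
tool_rot: [[-0.978, 0.209, -0.001], [0.209, 0.978, -0.0], [0.0, -0.0, -1.0]]
ft_force: [-0.4, 0.4, -2.1]
gripper_width: 0.09
grip_force: 108.4
```

Call:
{"method": "jog_arm", "body": {"motion": [-0.25, 0, 0.32, 0, -0.28, 0, 0.3, 0, -0.3, 0, 0.28, 0, -0.32, 0, 0.25, 0, -0.35, 0, 0.22, 0, 0, 0, 0, 0, 0, 0, 0, 0]}}

```text
time: 9.87
position: [0.446, 0.1068, 0.1106]
tool_rot: [[-0.978, 0.209, -0.001], [0.209, 0.978, -0.0], [0.001, -0.001, -1.0]]
ft_force: [-0.5, -0.7, -2.4]
gripper_width: 0.092
grip_force: 108.4
```

Call:
{"method": "jog_arm", "body": {"motion": [-0.36, 0, 0.19, 0, -0.38, 0, 0.16, 0, -0.2, 0, 0.07, 0, -0.19, 0, 0.05, 0, 0, 0, 0, 0, 0, 0, 0, 0]}}

```text
time: 10.37
position: [0.4794, 0.0999, 0.0971]
tool_rot: [[-0.978, 0.209, 0.0], [0.209, 0.978, -0.0], [-0.0, -0.0, -1.0]]
ft_force: [-0.3, 0.4, -2.1]
gripper_width: 0.092
grip_force: 108.4
```

Run:
```python
from h import *
s=optics.camera("side");r=robot.state();print(r["position"],r["tool_rot"][:,0],r["ft_force"],r["torque"])
t=optics.camera("top")
cv2.imwrite("pics/f2.png",np.hstack([crop(s,225,110,80,80,5),crop(t,185,115,80,80,5)]))
```

```text
[0.47907665 0.09996239 0.09724253] [-9.78018317e-01  2.08518832e-01 -2.62676405e-04] [-0.08296751  0.41587594 -1.44251234] [0.04226256 0.00352498 0.00075436]
```

View pics/f2.png

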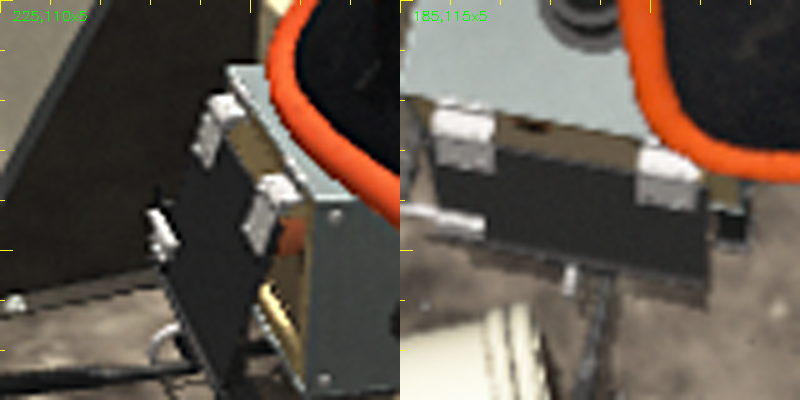

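The pin is still in the ring at (168,345) in the side crop, and the flap is nearly closed. From here I'll feel my way in with small steps.

Call:
{"method": "jog_arm", "body": {"motion": [-0.1, 0, 0.02, 0, -0.1, 0, 0.02, 0, -0.1, 0, 0.02, 0, 0, 0, 0, 0, 0, 0, 0, 0]}}

```text
time: 10.88
position: [0.488, 0.0982, 0.0954]
tool_rot: [[-0.978, 0.208, 0.001], [0.208, 0.978, 0.0], [-0.0, 0.0, -1.0]]
ft_force: [-0.4, 0.2, -2.6]
gripper_width: 0.091
grip_force: 108.4
```

Call:
{"method": "jog_arm", "body": {"motion": [-0.1, 0, 0.02, 0, -0.1, 0, 0.01, 0, -0.1, 0, 0.01, 0, 0, 0, 0, 0, 0, 0, 0, 0]}}

```text
time: 11.3
position: [0.4969, 0.0962, 0.0942]
tool_rot: [[-0.978, 0.208, 0.001], [0.208, 0.978, -0.0], [-0.001, 0.0, -1.0]]
ft_force: [-0.5, -0.5, -1.7]
gripper_width: 0.092
grip_force: 108.4
```

Call:
{"method": "jog_arm", "body": {"motion": [-0.1, 0, 0.01, 0, -0.1, 0, 0.01, 0, 0, 0, 0, 0, 0, 0, 0, 0]}}

```text
time: 11.63
position: [0.5013, 0.095, 0.0932]
tool_rot: [[-0.978, 0.208, -0.002], [0.208, 0.978, -0.0], [0.002, -0.001, -1.0]]
ft_force: [-4.3, 0.7, -1.8]
gripper_width: 0.092
grip_force: 108.5
```

The catch resists at 4.3 N. I'll use finer steps now.

Call:
{"method": "jog_arm", "body": {"motion": [-0.04, 0, 0, 0, 0, 0, 0, 0, 0, 0, 0, 0]}}

```text
time: 11.88
position: [0.5023, 0.0948, 0.0932]
tool_rot: [[-0.978, 0.208, -0.002], [0.208, 0.978, -0.0], [0.002, -0.001, -1.0]]
ft_force: [-4.6, 1.3, -1.6]
gripper_width: 0.095
grip_force: 108.5
```

Call:
{"method": "jog_arm", "body": {"motion": [-0.03, 0, 0, 0, 0, 0, 0, 0, 0, 0, 0, 0]}}

```text
time: 12.13
position: [0.503, 0.0946, 0.0932]
tool_rot: [[-0.978, 0.208, -0.003], [0.208, 0.978, -0.0], [0.003, -0.001, -1.0]]
ft_force: [-5.0, 0.9, -0.9]
gripper_width: 0.094
grip_force: 108.5
```

Call:
{"method": "jog_arm", "body": {"motion": [-0.04, 0, 0, 0, 0, 0, 0, 0, 0, 0, 0, 0]}}

```text
time: 12.38
position: [0.5041, 0.0944, 0.0932]
tool_rot: [[-0.978, 0.208, -0.003], [0.208, 0.978, -0.0], [0.003, -0.001, -1.0]]
ft_force: [-6.0, 0.5, -2.0]
gripper_width: 0.093
grip_force: 108.5
```

Call:
{"method": "jog_arm", "body": {"motion": [-0.04, 0, 0, 0, 0, 0, 0, 0, 0, 0, 0, 0]}}

```text
time: 12.63
position: [0.5052, 0.0941, 0.0931]
tool_rot: [[-0.978, 0.208, -0.003], [0.208, 0.978, 0.0], [0.003, -0.001, -1.0]]
ft_force: [-5.4, 1.5, -2.3]
gripper_width: 0.092
grip_force: 108.5
```

Call:
{"method": "jog_arm", "body": {"motion": [-0.04, 0, 0, 0, 0, 0, 0, 0, 0, 0, 0, 0]}}

```text
time: 12.88
position: [0.5062, 0.0939, 0.0931]
tool_rot: [[-0.978, 0.208, -0.003], [0.208, 0.978, 0.0], [0.003, -0.001, -1.0]]
ft_force: [-5.9, 1.0, -1.6]
gripper_width: 0.093
grip_force: 108.5
```

Call:
{"method": "jog_arm", "body": {"motion": [-0.04, 0, 0, 0, 0, 0, 0, 0, 0, 0, 0, 0]}}

```text
time: 13.13
position: [0.5073, 0.0937, 0.0931]
tool_rot: [[-0.978, 0.208, -0.003], [0.208, 0.978, 0.0], [0.003, -0.001, -1.0]]
ft_force: [-5.7, 0.1, -1.6]
gripper_width: 0.097
grip_force: 108.5
```

Call:
{"method": "jog_arm", "body": {"motion": [-0.04, 0, 0, 0, 0, 0, 0, 0, 0, 0, 0, 0]}}

```text
time: 13.38
position: [0.5082, 0.0934, 0.0929]
tool_rot: [[-0.978, 0.208, -0.004], [0.208, 0.978, 0.0], [0.004, -0.001, -1.0]]
ft_force: [-5.9, 0.6, -1.3]
gripper_width: 0.091
grip_force: 108.5
```

Call:
{"method": "jog_arm", "body": {"motion": [-0.03, 0, 0, 0, 0, 0, 0, 0, 0, 0, 0, 0]}}

```text
time: 13.63
position: [0.509, 0.0932, 0.0929]
tool_rot: [[-0.978, 0.208, -0.004], [0.208, 0.978, 0.0], [0.004, -0.001, -1.0]]
ft_force: [-6.3, 1.4, -1.2]
gripper_width: 0.096
grip_force: 108.5
```

Call:
{"method": "jog_arm", "body": {"motion": [-0.04, 0, 0, 0, 0, 0, 0, 0, 0, 0, 0, 0]}}

```text
time: 13.88
position: [0.5102, 0.093, 0.0929]
tool_rot: [[-0.978, 0.208, -0.004], [0.208, 0.978, 0.0], [0.004, -0.001, -1.0]]
ft_force: [-7.0, 1.0, -0.8]
gripper_width: 0.094
grip_force: 108.5
```

Call:
{"method": "jog_arm", "body": {"motion": [-0.04, 0, 0, 0, 0, 0, 0, 0, 0, 0, 0, 0]}}

```text
time: 14.13
position: [0.5111, 0.0927, 0.0928]
tool_rot: [[-0.978, 0.208, -0.005], [0.208, 0.978, 0.0], [0.005, -0.001, -1.0]]
ft_force: [-6.7, 0.8, -1.0]
gripper_width: 0.094
grip_force: 108.5
```

Call:
{"method": "jog_arm", "body": {"motion": [-0.03, 0, 0, 0, 0, 0, 0, 0, 0, 0, 0, 0]}}

```text
time: 14.38
position: [0.5117, 0.0926, 0.0927]
tool_rot: [[-0.978, 0.208, -0.005], [0.208, 0.978, 0.0], [0.005, -0.001, -1.0]]
ft_force: [-7.5, 0.7, -2.1]
gripper_width: 0.099
grip_force: 108.5
```

Call:
{"method": "jog_arm", "body": {"motion": [-0.03, 0, 0, 0, 0, 0, 0, 0, -0.03, 0, 0, 0, 0, 0, 0, 0, 0, 0, 0, 0]}}

```text
time: 14.8
position: [0.5134, 0.0922, 0.0927]
tool_rot: [[-0.978, 0.208, -0.005], [0.208, 0.978, 0.0], [0.005, -0.001, -1.0]]
ft_force: [-7.9, 1.0, -1.4]
gripper_width: 0.094
grip_force: 108.5
```

Call:
{"method": "jog_arm", "body": {"motion": [-0.03, 0, 0, 0, 0, 0, 0, 0, -0.03, 0, 0, 0, 0, 0, 0, 0, 0, 0, 0, 0]}}

```text
time: 15.22
position: [0.5163, 0.0917, 0.0931]
tool_rot: [[-0.978, 0.208, -0.003], [0.208, 0.978, -0.0], [0.003, -0.001, -1.0]]
ft_force: [-4.9, 0.4, -2.2]
gripper_width: 0.092
grip_force: 108.5
```

The force fell from 7.9 to 4.9 N as the flap jumped 3 mm, so the catch has passed. On to the stop.

Call:
{"method": "jog_arm", "body": {"motion": [-0.03, 0, 0, 0, 0, 0, 0, 0, 0, 0, 0, 0, 0, 0, 0, 0]}}

```text
time: 15.55
position: [0.5185, 0.0915, 0.0935]
tool_rot: [[-0.978, 0.208, -0.001], [0.208, 0.978, -0.0], [0.001, -0.0, -1.0]]
ft_force: [-4.2, 0.2, -2.1]
gripper_width: 0.094
grip_force: 108.4
```

Call:
{"method": "jog_arm", "body": {"motion": [-0.03, 0, 0, 0, 0, 0, 0, 0, 0, 0, 0, 0, 0, 0, 0, 0]}}

```text
time: 15.88
position: [0.5197, 0.0913, 0.0936]
tool_rot: [[-0.978, 0.208, 0.0], [0.208, 0.978, -0.0], [-0.0, -0.0, -1.0]]
ft_force: [-4.0, -0.1, -1.7]
gripper_width: 0.09
grip_force: 108.4
```

Call:
{"method": "jog_arm", "body": {"motion": [-0.03, 0, 0, 0, 0, 0, 0, 0, 0, 0, 0, 0]}}

```text
time: 16.13
position: [0.5207, 0.0911, 0.0936]
tool_rot: [[-0.978, 0.208, 0.0], [0.208, 0.978, -0.0], [-0.0, 0.0, -1.0]]
ft_force: [-3.2, 0.5, -2.4]
gripper_width: 0.095
grip_force: 108.4
```

Call:
{"method": "jog_arm", "body": {"motion": [-0.03, 0, 0, 0, 0, 0, 0, 0, 0, 0, 0, 0]}}

```text
time: 16.38
position: [0.5216, 0.091, 0.0937]
tool_rot: [[-0.978, 0.208, 0.0], [0.208, 0.978, -0.0], [-0.0, 0.0, -1.0]]
ft_force: [-3.3, 0.8, -2.4]
gripper_width: 0.092
grip_force: 108.4
```

Call:
{"method": "jog_arm", "body": {"motion": [-0.03, 0, 0, 0, 0, 0, 0, 0, 0, 0, 0, 0]}}

```text
time: 16.63
position: [0.5227, 0.0908, 0.0937]
tool_rot: [[-0.978, 0.208, 0.001], [0.208, 0.978, 0.0], [-0.001, 0.0, -1.0]]
ft_force: [-2.9, 0.4, -1.2]
gripper_width: 0.096
grip_force: 108.4
```

Call:
{"method": "jog_arm", "body": {"motion": [-0.03, 0, 0, 0, 0, 0, 0, 0, -0.03, 0, 0, 0, 0, 0, 0, 0, 0, 0, 0, 0]}}

```text
time: 17.05
position: [0.5248, 0.0904, 0.0939]
tool_rot: [[-0.978, 0.208, 0.002], [0.208, 0.978, -0.0], [-0.002, 0.0, -1.0]]
ft_force: [-1.8, 1.0, -2.3]
gripper_width: 0.097
grip_force: 108.4
```

Call:
{"method": "jog_arm", "body": {"motion": [-0.03, 0, 0, 0, 0, 0, 0, 0, -0.03, 0, 0, 0, 0, 0, 0, 0, 0, 0, 0, 0]}}

```text
time: 17.47
position: [0.5264, 0.09, 0.0938]
tool_rot: [[-0.978, 0.208, 0.001], [0.208, 0.978, -0.0], [-0.001, 0.0, -1.0]]
ft_force: [-0.5, 0.1, -2.7]
gripper_width: 0.094
grip_force: 108.4
```

Call:
{"method": "jog_arm", "body": {"motion": [-0.03, 0, 0, 0, 0, 0, 0, 0, 0, 0, 0, 0]}}

```text
time: 17.72
position: [0.527, 0.0898, 0.0937]
tool_rot: [[-0.978, 0.208, 0.001], [0.208, 0.978, -0.0], [-0.001, 0.0, -1.0]]
ft_force: [-0.6, 0.0, -1.8]
gripper_width: 0.094
grip_force: 108.4
```

Call:
{"method": "jog_arm", "body": {"motion": [-0.03, 0, 0, 0, 0, 0, 0, 0, 0, 0, 0, 0]}}

```text
time: 17.97
position: [0.5277, 0.0897, 0.0936]
tool_rot: [[-0.978, 0.208, 0.0], [0.208, 0.978, -0.0], [-0.0, -0.0, -1.0]]
ft_force: [0.1, 0.1, -2.3]
gripper_width: 0.096
grip_force: 108.4
```

Call:
{"method": "jog_arm", "body": {"motion": [-0.03, 0, 0, 0, 0, 0, 0, 0, 0, 0, 0, 0]}}

```text
time: 18.22
position: [0.5283, 0.0895, 0.0935]
tool_rot: [[-0.978, 0.208, -0.0], [0.208, 0.978, 0.0], [0.0, -0.0, -1.0]]
ft_force: [-0.6, 0.6, -2.7]
gripper_width: 0.094
grip_force: 108.4
```

Call:
{"method": "jog_arm", "body": {"motion": [-0.03, 0, 0, 0, 0, 0, 0, 0, 0, 0, 0, 0]}}

```text
time: 18.47
position: [0.5288, 0.0893, 0.0934]
tool_rot: [[-0.978, 0.208, -0.001], [0.208, 0.978, 0.0], [0.001, -0.0, -1.0]]
ft_force: [-1.2, 0.9, -2.4]
gripper_width: 0.092
grip_force: 108.4
```

Call:
{"method": "jog_arm", "body": {"motion": [-0.03, 0, 0, 0, 0, 0, 0, 0, 0, 0, 0, 0]}}

```text
time: 18.72
position: [0.5301, 0.0891, 0.0935]
tool_rot: [[-0.978, 0.208, -0.0], [0.208, 0.978, 0.0], [0.0, -0.0, -1.0]]
ft_force: [-1.3, 0.4, -2.0]
gripper_width: 0.097
grip_force: 108.4
```

Call:
{"method": "jog_arm", "body": {"motion": [-0.03, 0, 0, 0, 0, 0, 0, 0, 0, 0, 0, 0]}}

```text
time: 18.97
position: [0.5311, 0.0889, 0.0936]
tool_rot: [[-0.978, 0.208, 0.0], [0.208, 0.978, -0.0], [-0.0, 0.0, -1.0]]
ft_force: [-0.7, 0.0, -2.2]
gripper_width: 0.095
grip_force: 108.4
```

Call:
{"method": "jog_arm", "body": {"motion": [-0.03, 0, 0, 0, 0, 0, 0, 0, 0, 0, 0, 0]}}

```text
time: 19.22
position: [0.5321, 0.0887, 0.0936]
tool_rot: [[-0.978, 0.208, 0.0], [0.208, 0.978, 0.0], [-0.0, 0.0, -1.0]]
ft_force: [-1.4, 0.1, -2.2]
gripper_width: 0.09
grip_force: 108.4
```

Call:
{"method": "jog_arm", "body": {"motion": [-0.03, 0, 0, 0, 0, 0, 0, 0, 0, 0, 0, 0]}}

```text
time: 19.47
position: [0.5329, 0.0885, 0.0936]
tool_rot: [[-0.978, 0.208, 0.0], [0.208, 0.978, 0.0], [-0.0, 0.0, -1.0]]
ft_force: [-1.3, -0.1, -2.4]
gripper_width: 0.094
grip_force: 108.4
```

Call:
{"method": "jog_arm", "body": {"motion": [-0.03, 0, 0, 0, 0, 0, 0, 0, 0, 0, 0, 0]}}

```text
time: 19.72
position: [0.5335, 0.0884, 0.0935]
tool_rot: [[-0.978, 0.208, -0.0], [0.208, 0.978, 0.0], [0.0, -0.0, -1.0]]
ft_force: [-2.4, 0.9, -1.6]
gripper_width: 0.099
grip_force: 108.4
```

Call:
{"method": "jog_arm", "body": {"motion": [-0.03, 0, 0, 0, 0, 0, 0, 0, 0, 0, 0, 0]}}

```text
time: 19.97
position: [0.5337, 0.0882, 0.0933]
tool_rot: [[-0.978, 0.208, -0.002], [0.208, 0.978, 0.0], [0.002, -0.0, -1.0]]
ft_force: [-4.5, 0.9, -0.6]
gripper_width: 0.096
grip_force: 108.5
```

Call:
{"method": "jog_arm", "body": {"motion": [-0.03, 0, 0, 0, 0, 0, 0, 0, 0, 0, 0, 0]}}

```text
time: 20.22
position: [0.5339, 0.088, 0.093]
tool_rot: [[-0.978, 0.208, -0.003], [0.208, 0.978, 0.0], [0.003, -0.001, -1.0]]
ft_force: [-6.3, 1.2, -1.4]
gripper_width: 0.095
grip_force: 108.5
```

It is rigid now: about 2 N per mm of command and almost no movement, so this is the stop. I'll lean up to about 12 N.

Call:
{"method": "jog_arm", "body": {"motion": [-0.03, 0, 0, 0, 0, 0, 0, 0, -0.03, 0, 0, 0, 0, 0, 0, 0, 0, 0, 0, 0]}}

```text
time: 20.63
position: [0.5341, 0.0877, 0.0926]
tool_rot: [[-0.978, 0.208, -0.006], [0.208, 0.978, 0.0], [0.006, -0.001, -1.0]]
ft_force: [-9.1, 2.1, -0.3]
gripper_width: 0.093
grip_force: 108.6
```

Call:
{"method": "jog_arm", "body": {"motion": [-0.03, 0, 0, 0, 0, 0, 0, 0, 0, 0, 0, 0]}}

```text
time: 20.88
position: [0.5342, 0.0875, 0.0923]
tool_rot: [[-0.978, 0.208, -0.008], [0.208, 0.978, 0.0], [0.008, -0.002, -1.0]]
ft_force: [-10.2, 1.4, -1.1]
gripper_width: 0.095
grip_force: 108.6
```

Call:
{"method": "jog_arm", "body": {"motion": [-0.03, 0, 0, 0, 0, 0, 0, 0, 0, 0, 0, 0, 0, 0, 0, 0, 0, 0, 0, 0]}}

```text
time: 21.3
position: [0.5343, 0.0874, 0.092]
tool_rot: [[-0.978, 0.207, -0.01], [0.207, 0.978, 0.0], [0.009, -0.002, -1.0]]
ft_force: [-11.0, 1.2, -0.8]
gripper_width: 0.091
grip_force: 108.6
```

Call:
{"method": "jog_arm", "body": {"motion": [0, 0, 0, 0, 0, 0, 0, 0, 0, 0, 0, 0, 0, 0, 0, 0, 0, 0, 0, 0, 0, 0, 0, 0]}}

```text
time: 21.8
position: [0.5343, 0.0874, 0.092]
tool_rot: [[-0.978, 0.207, -0.01], [0.207, 0.978, 0.0], [0.009, -0.002, -1.0]]
ft_force: [-12.3, 1.6, -0.5]
gripper_width: 0.097
grip_force: 108.6
```

About 12 N has been held for more than half a second. I'll hold a little longer, then back the pin to the middle of the ring.

Call:
{"method": "jog_arm", "body": {"motion": [0, 0, 0, 0, 0, 0, 0, 0, 0, 0, 0, 0, 0, 0, 0, 0]}}

```text
time: 22.13
position: [0.5343, 0.0874, 0.0921]
tool_rot: [[-0.978, 0.207, -0.01], [0.207, 0.978, 0.0], [0.009, -0.002, -1.0]]
ft_force: [-11.5, 1.7, -0.5]
gripper_width: 0.088
grip_force: 108.6
```

Call:
{"method": "jog_arm", "body": {"motion": [0.05, 0, 0, 0, 0.05, 0, 0, 0, 0.05, 0, 0, 0, 0.05, 0, 0, 0, 0.05, 0, 0, 0, 0.05, 0, 0, 0, 0.05, 0, 0, 0, 0.05, 0, 0, 0, 0, 0, 0, 0, 0, 0, 0, 0]}}

```text
time: 22.97
position: [0.5275, 0.0897, 0.0937]
tool_rot: [[-0.978, 0.208, 0.001], [0.208, 0.978, -0.0], [-0.001, 0.0, -1.0]]
ft_force: [1.0, -0.1, -2.6]
gripper_width: 0.091
grip_force: 108.4
```

Run:
```python
from h import *
s=optics.camera("side");t=optics.camera("top");r=robot.state();print(r["position"],r["tool_rot"][:,0],r["ft_force"],r["time"])
cv2.imwrite("pics/k_s.png",s);cv2.imwrite("pics/k_t.png",t)
cv2.imwrite("pics/k1.png",np.hstack([crop(s,225,110,80,95,5)[:,:400],crop(t,165,95,80,95,5)]))
```

```text
[0.52746412 0.08970937 0.09366922] [-9.78048774e-01  2.08375706e-01 -4.01166873e-04] [-0.27707905 -0.21282409 -2.7625431 ] 23.0667
```

View pics/k1.png

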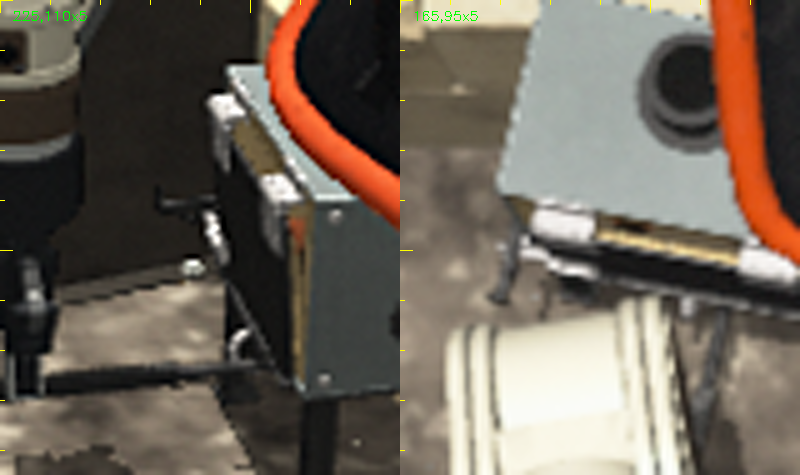

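The flap hangs shut against the case and the ring is at (240,345) in the side crop, with the pin in it and no load. I'll draw the hook out sideways.

Call:
{"method": "jog_arm", "body": {"motion": [0, -0.15, 0, 0, 0, -0.15, 0, 0, 0, -0.15, 0, 0, 0, 0, 0, 0]}}

```text
time: 23.4
position: [0.5241, 0.0754, 0.0935]
tool_rot: [[-0.978, 0.209, -0.0], [0.209, 0.978, -0.001], [0.0, -0.001, -1.0]]
ft_force: [-0.1, -0.3, -2.1]
gripper_width: 0.095
grip_force: 108.4
```

Call:
{"method": "jog_arm", "body": {"motion": [0, -0.2, 0, 0, 0, -0.3, 0, 0, 0, -0.4, 0, 0, 0, -0.4, 0, 0, 0, -0.3, 0, 0, 0, 0, 0, 0, 0, 0, 0, 0]}}

```text
time: 23.98
position: [0.5143, 0.0287, 0.0937]
tool_rot: [[-0.978, 0.21, 0.0], [0.21, 0.978, 0.0], [-0.0, 0.0, -1.0]]
ft_force: [-0.2, -0.1, -2.7]
gripper_width: 0.098
grip_force: 108.4
```

The hook is clear. I'll retreat, travel to the open spot where it lay, and turn back.

Call:
{"method": "jog_arm", "body": {"motion": [0.5, 0, 0, 0, 0.5, 0, 0, 0, 0.5, 0, 0, 0, 0.5, 0, 0, 0, 0, -0.6, 0, 0, 0, -0.8, 0, 0, 0, -0.8, 0, 0, 0, -0.8, 0, 0, 0, -0.8, 0, 0, 0, -0.8, 0, 0, 0, -0.7, 0, 0, 0, -0.5, 0, 0, 0, 0, 0, 0, 0, 0, 0, -0.9, 0, 0, 0, -0.9, 0, 0, 0, -0.9, 0, 0, 0, -0.9, 0, 0, 0, -0.9, 0, 0, 0, -0.2, 0, 0, 0, 0]}}

```text
time: 25.65
position: [0.4199, -0.1274, 0.0937]
tool_rot: [[-0.98, -0.199, 0.0], [-0.199, 0.98, 0.0], [-0.0, 0.0, -1.0]]
ft_force: [-1.2, -0.7, -1.9]
gripper_width: 0.091
grip_force: 108.5
```

Call:
{"method": "jog_arm", "body": {"motion": [-0.4, 0, 0.5, 0, -0.4, 0, 0.5, 0, -0.4, 0, 0.5, 0, -0.4, 0, 0.4, 0, 0, 0, 0.3, 0, 0, 0, 0.2, 0, 0, 0, 0.1, 0, 0, 0, 0, 0, 0, 0, 0, 0]}}

```text
time: 26.4
position: [0.4661, -0.1187, 0.0189]
tool_rot: [[-0.98, -0.198, -0.0], [-0.198, 0.98, 0.0], [0.0, 0.0, -1.0]]
ft_force: [0.3, -0.1, -1.7]
gripper_width: 0.095
grip_force: 108.5
```

Call:
{"method": "jog_arm", "body": {"motion": [0, 0, 0.15, 0, 0, 0, 0.12, 0, 0, 0, 0.1, 0, 0, 0, 0.06, 0, 0, 0, 0, 0, 0, 0, 0, 0]}}

```text
time: 26.9
position: [0.4664, -0.1186, 0.0056]
tool_rot: [[-0.98, -0.199, -0.0], [-0.199, 0.98, 0.0], [0.0, 0.0, -1.0]]
ft_force: [0.6, -0.4, -1.6]
gripper_width: 0.096
grip_force: 108.5
```

Call:
{"method": "jog_arm", "body": {"motion": [0, 0, 0.03, 0, 0, 0, 0.03, 0, 0, 0, 0, 0, 0, 0, 0, 0]}}

```text
time: 27.23
position: [0.4668, -0.1186, 0.0042]
tool_rot: [[-0.98, -0.199, 0.001], [-0.199, 0.98, -0.0], [-0.0, -0.0, -1.0]]
ft_force: [-0.9, -0.6, 0.6]
gripper_width: 0.094
grip_force: 108.8
```

The hook rests on the hearth. I'll release it and rise.

Call:
{"method": "jog_arm", "body": {"motion": [0, 0, 0, 0, 0, 0, 0, 0, 0, 0, 0, 0, 0, 0, 0, 0, 0, 0, 0, 0, 0, 0, 0, 0, 0, 0, 0, 0, 0, 0, 0, 0], "jaw": 0.6, "grip_force": 20}}

```text
time: 27.9
position: [0.4666, -0.1186, 0.0039]
tool_rot: [[-0.98, -0.199, -0.0], [-0.199, 0.98, -0.0], [0.0, -0.0, -1.0]]
ft_force: [-0.9, -0.1, -0.5]
gripper_width: 0.599
grip_force: 0.0
```

Call:
{"method": "jog_arm", "body": {"motion": [0, 0, -0.2, 0, 0, 0, -0.4, 0, 0, 0, -0.6, 0, 0, 0, -0.8, 0, 0, 0, -0.8, 0, 0.3, 0, -0.8, 0, 0.6, 0, -0.8, 0, 0.6, 0, -0.8, 0, 0.6, 0, -0.6, 0, 0.6, 0, 0, 0, 0.6, 0, 0, 0, 0, 0, 0, 0, 0, 0, 0, 0]}}

```text
time: 28.98
position: [0.3693, -0.1383, 0.1785]
tool_rot: [[-0.98, -0.198, 0.001], [-0.198, 0.98, -0.0], [-0.001, -0.001, -1.0]]
ft_force: [-0.3, -0.3, -0.4]
gripper_width: 0.601
grip_force: 0.0
```

Run:
```python
from h import *
np.set_printoptions(precision=4,suppress=True)
s=optics.camera("side");t=optics.camera("top");r=robot.state();print(r["position"],r["ft_force"],r["time"],r["gripper_width"])
cv2.imwrite("pics/end_s.png",s);cv2.imwrite("pics/end_t.png",t)
# flap unchanged since the press? compare muffle area side; bystanders top diff
k=cv2.imread("pics/k_s.png");d=cv2.absdiff(s,k).max(2);print("flap area diff px",(d[125:180,262:300]>40).sum(), "striker/catch area",(d[140:165,255:275]>40).sum())
s0=cv2.imread("pics/side0.png");d=(cv2.absdiff(s,s0).max(2)>50).astype(np.uint8)
n,l,st,c=cv2.connectedComponentsWithStats(d)
print([(*map(int,st[i]),) for i in range(1,n) if st[i,4]>15])
x,y,w,h=190,215,110,75
m=(s[y:y+h,x:x+w].max(2)<75).astype(np.uint8);n,l,st,_=cv2.connectedComponentsWithStats(m)
for i in range(1,n):
    if st[i,4]>200:
        ys,xs=np.where(l==i);P=np.array([onz("side",(a+x,b+y),.006)[:2] for a,b in zip(xs,ys)])
        print(st[i],P[P[:,0].argmin()],P[P[:,0].argmax()],P[P[:,1].argmax()])
```

```text
[ 0.3704 -0.1383  0.1782] [ 0.1351  0.2711 -0.2337] 29.0833 0.6033891515141409
flap area diff px 1 striker/catch area 0
[(25, 0, 30, 13, 34), (105, 0, 108, 40, 1005), (10, 3, 25, 103, 119), (92, 2, 5, 12, 16), (36, 13, 4, 16, 18), (60, 16, 26, 22, 345), (171, 33, 37, 37, 1050), (85, 42, 8, 10, 65), (43, 44, 5, 20, 21), (71, 54, 33, 69, 1338), (174, 71, 6, 49, 64), (203, 74, 11, 44, 89), (50, 77, 5, 20, 20), (201, 87, 4, 10, 22), (215, 97, 2, 15, 24), (54, 98, 8, 32, 33), (36, 115, 8, 29, 30), (228, 115, 17, 9, 55), (194, 117, 8, 9, 57), (180, 123, 36, 66, 1353), (231, 126, 10, 7, 23), (259, 127, 9, 6, 32), (269, 142, 10, 8, 40), (266, 149, 19, 36, 286), (20, 163, 30, 24, 322), (27, 171, 49, 50, 1035), (190, 188, 31, 35, 521), (243, 190, 40, 30, 809), (0, 193, 36, 16, 319), (33, 202, 11, 10, 24), (0, 204, 38, 37, 1046), (182, 227, 108, 51, 1006), (71, 229, 38, 11, 187), (75, 249, 45, 36, 708), (174, 253, 10, 14, 57), (183, 253, 6, 5, 16), (2, 261, 31, 31, 450), (211, 265, 18, 9, 62), (219, 267, 21, 17, 125), (31, 282, 60, 14, 331), (156, 322, 11, 12, 90)]
[   0   13   92   55 1141] [ 0.3223 -0.1492] [ 0.6256 -0.0876] [ 0.6139 -0.0501]
```

```bash
python3 -c "
from cell import robot
print(robot.sign_off())"
```

```text
the job is handed in; nothing more can be done
None
```

The flap was pressed through its catch and held at about 12 N against the stop, and the hook was drawn out and laid flat on the hearth; the job was handed in at 29 s, but sign-off gave no verdict and the catch drop is judged from the force readings, not seen.

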